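# Reset the cell charger through its recessed key

### The job

The bench cell charger has tripped: with the fingertips, slide its metal shutter all the way to the right to uncover the sunken round reset key, reach down into that well and press the key gently right down, holding it there for about two seconds. Then slide the shutter all the way back so that the reset well is covered again. Only touch and push, grip and lift nothing; do not press the square key in the other well, and leave the charger standing where it is, the cell in its cradle and the things around undisturbed.

Things in the scene. Friction and masses are not known exactly. Their poses are not given: they have to be found in the camera images.
- charger: grey box 150 x 150 x 44 mm, loose, 1.3 to 2.1 kg. Origin: centre of underside; z up, x from its front (vents, two sockets, roughly facing the robot) to its back, y to its left. Flat top at z 44 mm with two wells, 42 (x) x 50 (y) mm, 30 mm deep, at x -35, y +32 (reset) and y -32 mm (start). Rails along y, 6 mm high, 3 mm wide, at x -65.5 and -4.5 mm, guide the shutter
- reset_well (a point): centre of the mouth of the reset well (the left one), level with the top face, 20 mm above the unpressed key
- reset_key_top (a point): centre of the top of the round reset key, 22 mm across, 20 mm below the charger's top face when not pressed (24 mm above the bench)
- reset_key (a joint): travel of the reset key, 0 = up, 0.005 m = fully down; a spring pushes it up: 1.2 N starts it, 4 N holds it fully down; it returns when let go
- start_well (a point): centre of the mouth of the start well (the right one), level with the top face
- start_key_top (a point): centre of the top of the square-cornered start key (26 x 20 mm), also 20 mm below the top face; not to be pressed
- start_key (a joint): travel of the start key, 0 = up, 0.005 m = fully down, same spring; leave it up
- shutter (a joint): shutter, a metal plate 57 (x) x 58 (y) x 4 mm on the top face: 0 = closed, centred over the reset well; 0.064 m = fully open, slid along the charger's -y (its right) to centre over the start well. About 1 N of friction, stays where it is left; starts up to 10 mm ajar
- ridge_top (a point): middle of the top of the push ridge on the shutter's centre, 16.5 mm above the charger's top face. The ridge stands 12 mm above the plate (plate top: 4.5 mm above the top face), is 10 mm thick along the charger's y, 40 mm long along its x, and moves with the shutter
- ridge_left: left (+y) half of the push ridge, 5 mm thick: pushed from its left to open. Origin at the foot of this half
- ridge_right: right (-y) half of the push ridge, 5 mm thick: pushed from its right to close. Origin at the foot of this half
- cradle (a point): centre of the floor of the cell cradle on the charger's top face, 42 mm behind the charger's middle; its rim is 6 mm high
- cell: flat grey cell 45 x 60 x 9 mm lying loose in the cradle with 2 mm play, origin at the centre of its underside
- tip_jar: small tan pot with soldering tips, 40 mm across, 58 mm high, loose on the bench; origin at the centre of its underside
- flux_bottle: small brown bottle with a black cap, 34 mm across, 70 mm high, loose; origin at the centre of its underside
- loupe: black conical loupe, 45 mm across, 28 mm high, loose; origin at the centre of its underside
Things that resemble listed ones, but are neither listed nor needed, are in the scene too. Of the things that look like the cell, the middle-sized one is meant.

How it is judged:
By the outcome, as a careful person would: the job done as asked, in the order asked, and still so for the second after the job is handed in, with the robot touching nothing.
It also fails if it takes over 51 s, if anything falls off the work surface, if the arm or the gripper's body presses on something with over 40 N, if the wrist force passes 120 N, or if a joint passes its speed limit or range.

### The arm

A 6-joint arm with a two-finger parallel gripper is mounted at the origin on a cart in front of the work surface, level with it; the furniture and walls round the work are solid. World frame = base frame: x ahead of the robot, y to its left, z up, the work surface at z = 0. Lengths are in m, angles in rad, forces in N, time in s.
With the tool pointing down it reaches from about 0.225 to 0.875 m from the base axis. Payload 3.4 kg.
Tool frame: the origin (TCP) lies at the very end of the fingers, on their centre line; the grasp point (between the pads) lies 19 mm behind it; z points along the fingers, y is the line along which they close (so a half turn about z gives the same grasp; the last joint's range is limited). The gripper opens to 85 mm and grips with 20 to 120 N. Pads are 22 mm wide; open, the fingers measure 114 mm over their backs; the gripper's body (76 mm by 85 mm) begins 54 mm behind the grasp point. The pads swing forward as they close: fully open they stand 13 mm farther back than shut.
Start: joints at [-1.352, 0.276, 1.505, -0, 1.361, -0.121], TCP at [0.192, -0.542, 0.203] pointing down, gripper open.
Joint ranges: [-2.89, 2.89], [-0.75, 2.08], [0.22, 2.7], [-1.18, 4.32], [0.11, 2.71], [-2.7, 2.7]. Speed limits (rad/s): [2.57, 2.57, 3.14, 3.14, 3.14, 3.14].

### API

Orientations are given as a 3x3 rotation matrix whose columns are the frame's x, y, z axes.
In Python, from plant import r gives the robot as it stands.
- The arm moves only by the tool arm_command, never from a script. Its argument "series" is one flat list of numbers, 6 for each row, row after row: the shift along the tool's x, y, z in m, then the turn, a rotation vector about the tool's x, y, z in rad. In form: [tx, ty, tz, rx, ry, rz, tx, ty, tz, rx, ry, rz, ...]. A call has 1 to 5 rows; each row shifts and turns the commanded pose from where the row before left it, along the tool's axes as they then stand; what a row does not reach is not made up. A row lasts 1/10 s, in which the tool goes at most 50 mm and 8.59 degrees, less where a joint would pass 70% of its speed; a pose out of reach is approached as far as the arm can. A call is refused whole if a number of a shift passes 0.05 or a number of a turn 0.15, either way. A call with a gripper value outside its range is refused whole. "grip" is the closure, from 0 (fully open) to 1 (shut), set as the call begins (left out, the last holds). The fingers move at their own pace and stop on an object; "grip_force" is the grip in N (left out, the last holds). Time passes only in rows, so rows that do not move let the fingers close. It gives the time, the measured TCP pose, the force, the opening and the grip force at its end, in the units of the state.
- r.observe(): the state, without advancing time (a new reading comes with each control period).
- r.read_camera(name): name is "side" or "top"; returns a dict with "img" (400x640x3 uint8, blue, green, red), "fx", "fy", "cx", "cy" (pixels), "eye" and "attitude" of the camera in the world. Camera axes: x right, y down, z forward; pixel columns grow to the right and rows downward; lengths in m; the calibration is good to about 2 mm. A picture is of the moment at which its call begins. There is no depth.
- r.hand_in(): hands the job in; it is judged then, once.
The state is a dict: "time_s": time; "joints": joint angles; "qd": joint speeds; "tau": joint torques, N m; "eef_pos": TCP position; "eef_rot": TCP orientation; "force": force on the tool from outside, world axes, zero at the start; "wrist_torque": the same for the moment, N m; "finger_gap": finger opening in m; "gripper_force": force on a finger pad.
Only numpy, scipy, OpenCV 4.12 (cv2) and the standard library are available. Lean on these libraries where they do the work, as an engineer would, in place of code of your own. Each camera call takes 0.05 s, during which the arm holds its last target. There are 200 camera calls.

## Working session

There is one attempt and no reset: what is moved stays moved. The work goes in short steps, Python scripts to look and compute and a tool call to move; the robot and the scene stay as the last step left them, time stands still between calls to the robot, and variables do not carry over. Pictures are saved under pics/ and viewed, at most 10 in all, crops included, and the job is handed in when it is done.

Besides the shell and the picture viewer there is one more tool, called after "Request:" by a JSON object that holds its "name" and its "arguments", one argument or row to a line. arm_command: Moves the arm, as the interface text tells. Its arguments: {"type":"object","properties":{"series":{"type":"array"},"grip":{"type":"number"},"grip_force":{"type":"number"}},"required":["series"]}

```bash
mkdir -p pics; ls
python3 - <<'E'
from plant import r
import cv2
for n in("top","side"):
    c=r.read_camera(n); cv2.imwrite(f"pics/{n}0.png",c["img"]); print(n,c["fx"],c["fy"],c["cx"],c["cy"],c["eye"],c["attitude"])
s=r.observe(); print(s["time_s"],s["eef_pos"],s["eef_rot"],s["force"],s["finger_gap"])
E
```

```text
pics
top 411.12689789734407 411.12689789734407 312.9070451203988 200.9542564629722 [ 0.41993849 -0.0718809   1.05470245] [[-0.01413593 -0.99789992  0.0632133 ]
 [-0.99984824  0.01346318 -0.01105602]
 [ 0.01018175 -0.06336    -0.9979388 ]]
side 404.28876898333783 404.28876898333783 314.27461147576116 204.44331042078656 [0.43488533 0.9311236  0.67001365] [[-0.9968351  -0.03770655  0.06998566]
 [-0.07946277  0.49844816 -0.86327   ]
 [-0.00233329 -0.8660991  -0.49986689]]
0.1 [ 0.19154417 -0.54161959  0.20197823] [[ 9.42807622e-01  3.33337171e-01 -3.44363240e-04]
 [ 3.33337301e-01 -9.42806432e-01  1.50825094e-03]
 [ 1.78088223e-04 -1.53677959e-03 -9.99998803e-01]] [ 0.18576089  0.43344388 -0.48735468] 0.08543060243235649
```

View pics/top0.png

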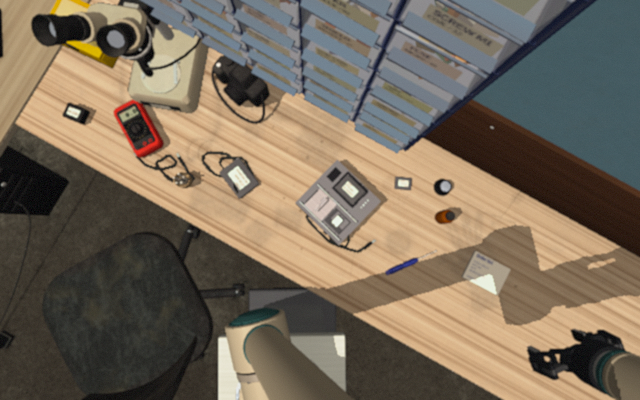

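View pics/side0.png

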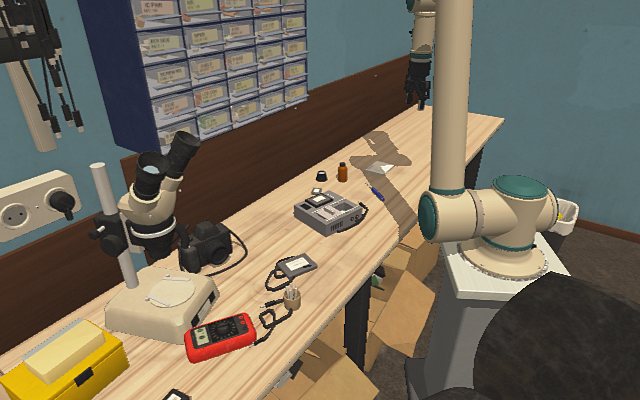

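The top view shows the charger at about (341,202), with a cell-like thing on it at (350,188). Other cell-like things are at (403,183), (75,112) and the adapter at (238,175). The bottle (445,215), loupe (443,186) and tip pot (182,178) are well clear. Next is a close crop.

Run:
```python
import cv2,numpy as np
a=cv2.imread("pics/top0.png")[150:260,285:415]; b=cv2.imread("pics/side0.png")[165:255,270:390]
a=cv2.resize(a,None,fx=6,fy=6,interpolation=cv2.INTER_CUBIC)[:600,:780]
cv2.imwrite("pics/c1.png",cv2.resize(cv2.imread("pics/top0.png")[150:250,285:415],None,fx=6,fy=6,interpolation=cv2.INTER_CUBIC))
cv2.imwrite("pics/c2.png",cv2.resize(b,None,fx=6,fy=6,interpolation=cv2.INTER_CUBIC))
```

```text
(no output)
```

View pics/c1.png

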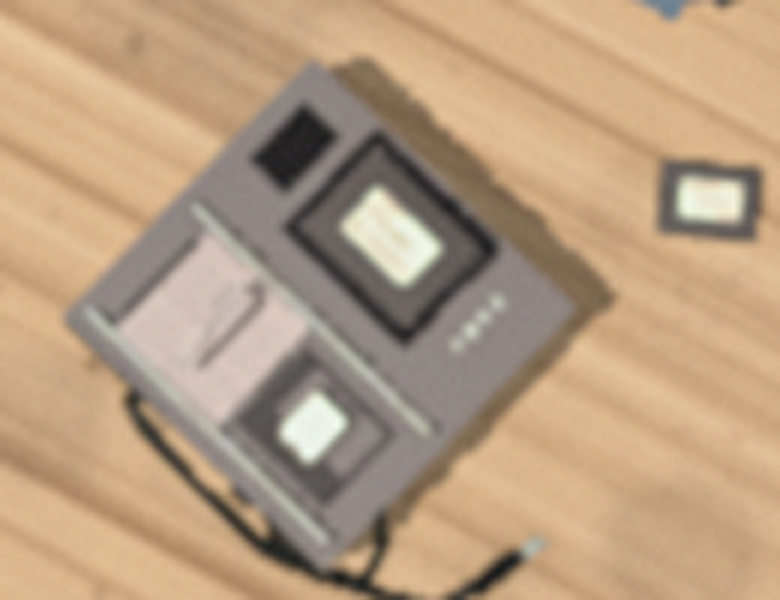

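View pics/c2.png

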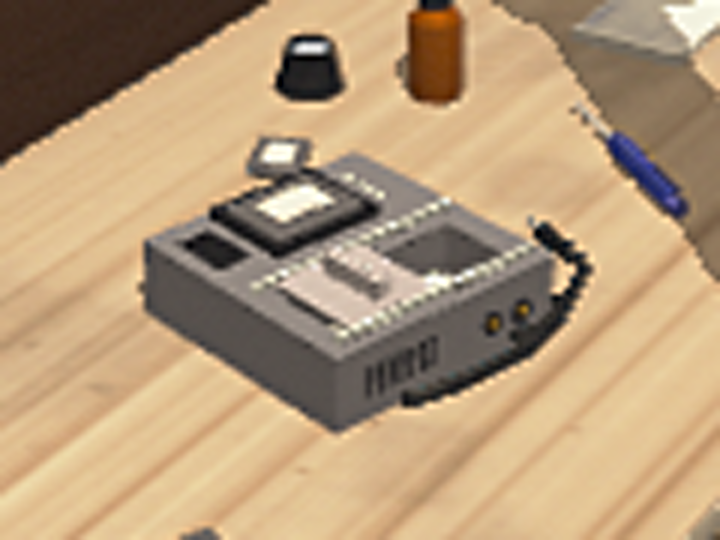

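The crops confirm the charger: the front (vents and sockets) faces lower left in the top view. The ridge is at about c1 (225,325), with the shutter slightly ajar showing a dark gap at its left. The white square start key is visible in the right well, and the middle-sized cell is in the cradle. Now I'll compute the pose from both views.

```bash
cat > h.py <<'E'
import numpy as np
from plant import r
def cast(c,uv,z):
    A=np.array(c["attitude"]);e=np.array(c["eye"])
    d=A@np.array([(uv[0]-c["cx"])/c["fx"],(uv[1]-c["cy"])/c["fy"],1.]);return (e+d*(z-e[2])/d[2])
def rigid(M,W):  # 2D M->W
    m,w=M.mean(0),W.mean(0);H=(M-m).T@(W-w)
    a=np.arctan2(H[0,1]-H[1,0],H[0,0]+H[1,1]);R=np.array([[np.cos(a),-np.sin(a)],[np.sin(a),np.cos(a)]])
    t=w-R@m;return a,t,(M@R.T+t-W)
E
python3 - <<'E'
from h import *
import cv2
np.set_printoptions(precision=4,suppress=True)
T=r.read_camera("top");S=r.read_camera("side")
M=np.array([[.075,.075],[-.075,.075],[-.075,-.075],[.075,-.075]])
f=lambda p,o:np.array(p)/6+o-0.4
pt=[(318,65),(68,318),(328,568),(575,308)]; ps=[(148,243),(335,357),(553,258),(352,155)]
for c,p,o in((T,pt,np.array([285,150])),(S,ps,np.array([270,165]))):
    W=np.array([cast(c,f(q,o),.044)[:2] for q in p]);a,t,e=rigid(M,W);print(np.degrees(a),t,e*1000)
    R=np.array([[np.cos(a),-np.sin(a)],[np.sin(a),np.cos(a)]])
    loc=lambda q,z:(R.T@(cast(c,f(q,o),z)[:2]-t))*1000
    if c is T: print("ridge",loc((260,285),.0605),loc((205,365),.0605),"rails",[loc(q,.05) for q in((88,310),(325,543),(195,207),(432,432))],"startkey",loc((313,425),.024),"plate left",loc((120,318),.0485),loc((205,232),.0485),"cell",loc((392,237),.054))
E
```

```text
-44.769913113671095 [ 0.4807 -0.1457] [[ 2.951   0.4746]
 [-0.1668  1.6004]
 [-2.17   -0.0081]
 [-0.6142 -2.067 ]]
ridge [-10.6148  26.4136] [-49.3716  19.9743] rails [array([-65.8684,  70.007 ]), array([-67.1396, -65.1129]), array([-5.1202, 67.8963]), array([ -4.3421, -65.3872])] startkey [-34.4234 -29.4998] plate left [-59.0985  58.4165] [-9.5488 57.9011] cell [41.486   1.3876]
-44.652659085201435 [ 0.4815 -0.1422] [[ 3.6881 -0.3077]
 [-0.9855  4.2477]
 [-0.9248 -1.1704]
 [-1.7778 -2.7697]]
```

Request:
{"name": "arm_command", "arguments": {
  "series": [0,0,0,0,0,-0.1444,0,0,0,0,0,-0.1444,0,0,0,0,0,-0.1444,0,0,0,0,0,-0.1444,0,0,0,0,0,-0.1444],
  "grip": 1,
  "grip_force": 20
}}

```text
time_s: 0.7
eef_pos: [0.1916, -0.542, 0.2024]
eef_rot: [[0.482, 0.876, -0.0], [0.876, -0.482, 0.0], [0.0, -0.0, -1.0]]
force: [-0.7, 0.4, 0.3]
finger_gap: 0.0126
gripper_force: 0.0
```

Request:
{"name": "arm_command", "arguments": {
  "series": [0,0,0,0,0,-0.1444,0,0,0,0,0,-0.1444,0,0,0,0,0,-0.1444,0,0,0,0,0,-0.1444,0,0,0,0,0,-0.1444]
}}

```text
time_s: 1.2
eef_pos: [0.1916, -0.542, 0.2025]
eef_rot: [[-0.217, 0.976, -0.0], [0.976, 0.217, 0.0], [0.0, 0.0, -1.0]]
force: [0.8, 0.3, -0.7]
finger_gap: 0.0001
gripper_force: 0.0
```

Request:
{"name": "arm_command", "arguments": {
  "series": [0,0,0,0,0,-0.1444,0,0,0,0,0,-0.1444,0,0,0,0,0,-0.1444,0,0,0,0,0,-0.1444,0,0,0,0,0,0]
}}

```text
time_s: 1.7
eef_pos: [0.1916, -0.542, 0.2025]
eef_rot: [[-0.711, 0.704, -0.0], [0.704, 0.711, 0.0], [0.0, 0.0, -1.0]]
force: [-0.7, 0.2, 0.4]
finger_gap: 0.0004
gripper_force: 0.0
```

Request:
{"name": "arm_command", "arguments": {
  "series": [0.009,0.0456,0,0,0,0,0.009,0.0456,0,0,0,0,0.009,0.0456,0,0,0,0,0.009,0.0456,0,0,0,0,0.009,0.0456,0,0,0,0]
}}

```text
time_s: 2.2
eef_pos: [0.3207, -0.3468, 0.2027]
eef_rot: [[-0.708, 0.706, 0.0], [0.706, 0.708, -0.0], [-0.0, 0.0, -1.0]]
force: [1.3, -0.5, 0.1]
finger_gap: 0.0001
gripper_force: 0.0
```

Request:
{"name": "arm_command", "arguments": {
  "series": [0.009,0.0456,0,0,0,0,0.009,0.0456,0,0,0,0,0.009,0.0456,0,0,0,0,0.009,0.0456,0,0,0,0,0.009,0.0456,0,0,0,0]
}}

```text
time_s: 2.7
eef_pos: [0.4492, -0.153, 0.2029]
eef_rot: [[-0.708, 0.706, 0.001], [0.706, 0.708, -0.001], [-0.001, 0.0, -1.0]]
force: [0.7, 0.0, 0.3]
finger_gap: -0.0001
gripper_force: 0.0
```

Request:
{"name": "arm_command", "arguments": {
  "series": [0.009,0.0456,0,0,0,0,0.009,0.0456,0,0,0,0,0,0,0.03,0,0,0,0,0,0.03,0,0,0,0,0,0.03,0,0,0]
}}

```text
time_s: 3.2
eef_pos: [0.5001, -0.0765, 0.1118]
eef_rot: [[-0.709, 0.705, 0.001], [0.705, 0.709, -0.0], [-0.001, 0.0, -1.0]]
force: [0.8, -0.2, -0.4]
finger_gap: -0.0001
gripper_force: 0.0
```

Run:
```python
from h import *
import cv2
s=r.observe();print(s["time_s"],s["eef_pos"])
a=r.read_camera("top");b=r.read_camera("side")
A=cv2.resize(a["img"][150:250,285:415],(650,500),interpolation=2);cv2.imwrite("pics/t1.png",a["img"]);cv2.imwrite("pics/s1.png",b["img"])
cv2.imwrite("pics/v1.png",cv2.resize(b["img"][135:255,270:420],(750,600),interpolation=2))
```

```text
3.2 [ 0.50012278 -0.0765272   0.11184095]
```

View pics/v1.png

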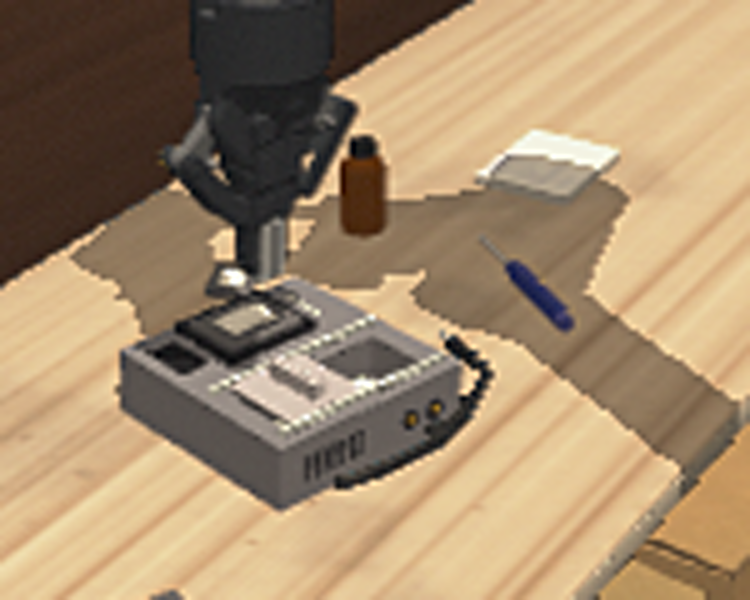

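The view shows the closed fingertips above the charger at about v1 (262,278). The ridge runs (272,362)–(320,390), and the shutter is ajar with a dark strip of well at its left.

Run:
```python
from h import *
np.set_printoptions(precision=4,suppress=True)
S=r.read_camera("side")
A=np.array(S["attitude"]);p=A.T@(np.array([.5001,-.0765,.1118])-S["eye"]);uv=[S["fx"]*p[0]/p[2]+S["cx"],S["fy"]*p[1]/p[2]+S["cy"]]
print("tcp in v1",(uv[0]-270)*5,(uv[1]-135)*5)
a=np.radians(-44.7);R=np.array([[np.cos(a),-np.sin(a)],[np.sin(a),np.cos(a)]]);t=np.array([.482,-.144])
for n,q,z in(("ridge far",(272,362),.0605),("ridge near",(322,388),.0605),("rail",(285,432),.05),("rail",(450,355),.05),("rail",(210,388),.05),("rail",(380,318),.05),("plate l",(232,392),.0485),("plate l",(282,420),.0485)):
    print(n,R.T@(cast(S,np.array(q)/5+[270,135]-.4,z)[:2]-t)*1000)
```

```text
tcp in v1 250.04918335907007 309.9950367413507
ridge far [-19.2364  30.928 ]
ridge near [-60.7114  28.9669]
rail [-69.8841  66.2833]
rail [-70.8896 -68.792 ]
rail [-4.5563 67.0877]
rail [ -9.7614 -69.1975]
plate l [-14.7131  58.6035]
plate l [-57.3801  57.2466]
```

Run:
```python
import cv2,numpy as np
d=[]
for a,b,x0,y0 in(("side0","s1",300,170),("top0","t1",285,130)):
    A=cv2.imread(f"pics/{a}.png");B=cv2.imread(f"pics/{b}.png")
    P=[cv2.resize(i[y0:y0+75,x0:x0+50] if a=="side0" else i[y0:y0+75,x0+0:x0+100],None,fx=6 if a=="side0" else 4,fy=6 if a=="side0" else 4,interpolation=0) for i in(A,B)]
    if a=="side0":cv2.imwrite("pics/d1.png",np.hstack(P))
    m=cv2.absdiff(A,B).max(2)>45
    if a=="side0":
        for y in range(180,202):print(y,''.join('#' if v else '.' for v in m[y,300:345]))
```

```text
180 ################......####.#....######.......
181 ##############...##...##.###....#######......
182 #############....###########...############..
183 ############.....###########..###############
184 #############....###########..###############
185 #############....############################
186 #############....############################
187 #############################################
188 #############....############################
189 #############.....###########################
190 ############.###.....#####....###############
191 ############.###......#.........#############
192 ###########...###........##.........#########
193 ############...##......######................
194 ############........#....####................
195 ################....##.....##................
196 ############.....#####..#....................
197 ##########.....########.#....................
198 ########.....#############...................
199 #####...#...############.....................
200 #####.........#######........................
201 #####..........####..........................
```

View pics/d1.png

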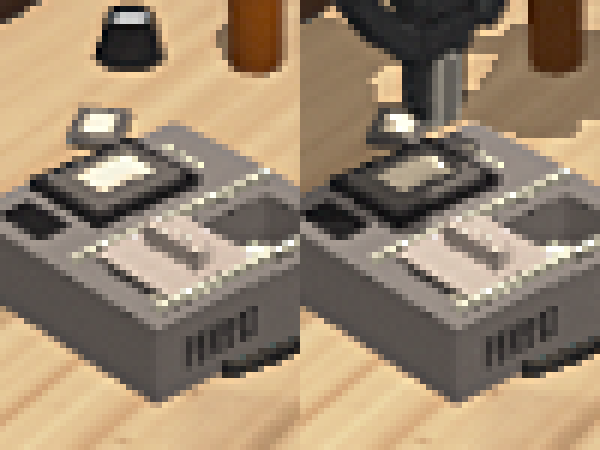

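The diff crop shows the visible finger end at about side pixel (321,191), roughly 20 mm higher than the TCP projects. I'll go lower and measure again.

Request:
{"name": "arm_command", "arguments": {
  "series": [0,0,0.0125,0,0,0,0,0,0.0125,0,0,0,0,0,0,0,0,0]
}}

```text
time_s: 3.65
eef_pos: [0.4999, -0.0775, 0.0882]
eef_rot: [[-0.71, 0.705, 0.0], [0.705, 0.71, -0.0], [-0.0, -0.0, -1.0]]
force: [0.5, -0.7, 0.4]
finger_gap: -0.0002
gripper_force: 0.0
```

Run:
```python
from h import *
import cv2
s=r.observe();p0=np.array(s["eef_pos"]);print(s["time_s"],p0)
S=r.read_camera("side");cv2.imwrite("pics/s2.png",S["img"])
A=np.array(S["attitude"])
for dz in(0,.01,.02):
    p=A.T@(p0+[0,0,dz]-S["eye"]);print(dz,S["fx"]*p[0]/p[2]+S["cx"],S["fy"]*p[1]/p[2]+S["cy"])
o=cv2.imread("pics/side0.png");big=lambda i:cv2.resize(i[165:225,300:350],(400,480),interpolation=2)
cv2.imwrite("pics/d2.png",np.hstack([big(o),big(S["img"])]))
```

```text
3.65 [ 0.49991151 -0.07751636  0.08824678]
0 320.05987817082985 203.97910794253804
0.01 320.0766602225752 200.96136489552606
0.02 320.0935873980607 197.91752574509258
```

View pics/d2.png

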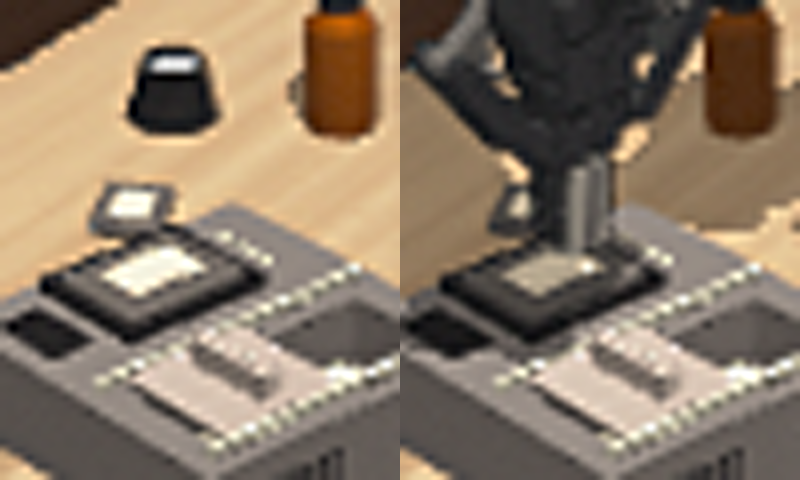

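The visible finger end is at side pixel about (321,197) against a predicted row of 204, so the visible tip may be about 20 mm short of the TCP. I'll descend to a safe height above the plate and feel for the ridge sideways.

Request:
{"name": "arm_command", "arguments": {
  "series": [0,0,0.0115,0,0,0,0,0,0.0115,0,0,0,0,0,0.011,0,0,0,0,0,0,0,0,0]
}}

```text
time_s: 4.1
eef_pos: [0.4982, -0.0768, 0.0518]
eef_rot: [[-0.711, 0.704, -0.004], [0.704, 0.711, 0.001], [0.003, -0.002, -1.0]]
force: [-0.9, 0.0, 0.3]
finger_gap: 0.0003
gripper_force: 0.0
```

Request:
{"name": "arm_command", "arguments": {
  "series": [0,-0.004,0,0,0,0,0,-0.004,0,0,0,0,0,-0.002,0,0,0,0]
}}

```text
time_s: 4.4
eef_pos: [0.4927, -0.0848, 0.054]
eef_rot: [[-0.711, 0.704, 0.0], [0.704, 0.711, -0.0], [-0.001, 0.0, -1.0]]
force: [-0.8, -0.2, -0.7]
finger_gap: -0.0001
gripper_force: 0.0
```

Run:
```python
from h import *
import cv2
s=r.observe();p0=np.array(s["eef_pos"]);print(s["time_s"],p0,s["force"])
S=r.read_camera("side");cv2.imwrite("pics/s3.png",S["img"])
A=np.array(S["attitude"])
for dz in(0,.01,.02):
    p=A.T@(p0+[0,0,dz]-S["eye"]);print(dz,S["fx"]*p[0]/p[2]+S["cx"],S["fy"]*p[1]/p[2]+S["cy"])
T=r.read_camera("top")["img"]
big=lambda i:cv2.resize(i[165:225,300:350],(400,480),interpolation=2)
cv2.imwrite("pics/d3.png",np.hstack([big(S["img"]),cv2.resize(T[150:240,290:365],(400,480),interpolation=2)]))
```

```text
4.4 [ 0.49266254 -0.08477664  0.05401006] [-0.81014277 -0.18217383 -0.7337617 ]
0 322.6290224983621 212.93331001970455
0.01 322.6563272187518 210.01167412835946
0.02 322.68386347710407 207.0652634137711
```

View pics/d3.png

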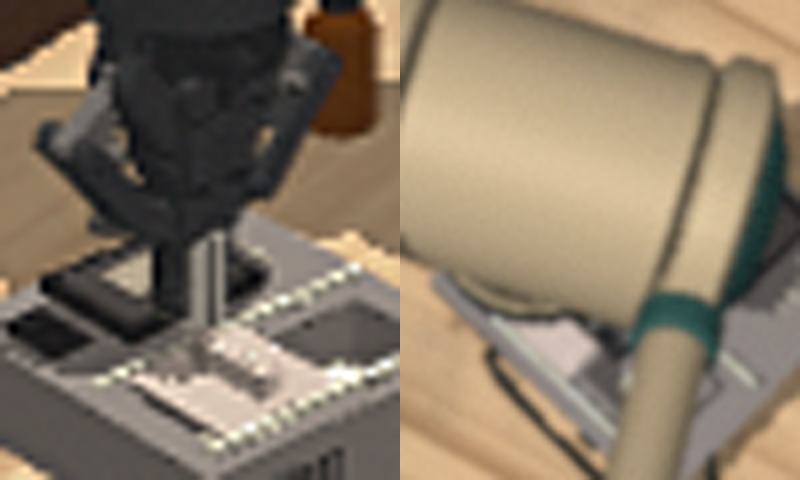

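The finger end is now at about side pixel (324,206) against a predicted row of 213, right beside the ridge's far end. I'll check the pixels numerically.

Run:
```python
import cv2
for n in("side0","s3"):
    g=cv2.cvtColor(cv2.imread(f"pics/{n}.png"),6);print(n)
    for y in range(200,220):print(y,' '.join(f"{v:3d}" for v in g[y,314:336]))
```

```text
side0
200 184 253 250 248 248 241 161  86  97 101 109 120 112  86  68  45  30  24  38 102 143 139
201  96 115 208 244 160  90 100 109 114 118 102  76  47  44  28  19  32  63  99 145 141 142
202 113 106  97  99 102 109 118 118  95  72  48  38  21  19  38  73 126 151 146 151 201 253
203 108 119 114 115 126 120  85  70  45  30  20  24  49 107 156 147 146 155 216 248 136 134
204  58  91 121 106  75  39  44  29  18  26  57 106 154 146 141 154 208 205 121 140 129 121
205  27  42  55  52  48  20  20  49  87 101 153 145 149 178 206 179 137 139 130 139 141 145
206  30  25  32  21  22  48 108 155 148 148 151 192 231 166 183 210 210 192 105 137 133 105
207 142  31  25  50 107 154 145 142 157 191 149 226 194 203 202 203 204 207 202 145  83  81
208 149 145 121 150 146 134 131 204 207 139  94 100 176 227 202 218 200 201 203 214 224 109
209 139 138 142 152 178 206 183 189 230 196  98 103 100 110 184 207 182 223 201 201 205 206
210 137 148 205 254 175 181 205 203 205 200 136 100 104 104 106 132 178 171 202 206 183 206
211 220 240 104 159 207 204 204 202 202 204 198 152 126 102 105 105 108 155 228 19
[... 1888 characters left out ...]
 113 144 222 220 214 180 128 103 106 101  90 133 148 189
213 141 136  97  91 182 223 216 213 213 212 207 205 206 209 204 143 132 104 106 132 152 190
214 143 145 143 115  64 137 205 221 210 206 201 202 204 206 208 216 206 146  99 141 190 207
215 144 145 146 139  88  46  80 159 226 209 208 208 203 203 202 203 206 203 173 213 206 192
216 147 146 145 146 147 118  68  42  97 185 219 210 204 202 203 204 202 202 205 196 161 224
217 137 147 148 146 147 150 147 118  66  66 135 198 215 206 202 201 202 207 213 239 178 155
218  81 102 136 149 146 146 146 148 143  89  45  80 148 218 205 205 228 255 171 158 202 134
219  81  77  84 121 149 147 145 146 146 144 136 172 139 126 216 248 171 149 174 132 143 145
```

The rendered fingertips end at row about 205.5, roughly 20 mm above the nominal TCP. A sideways feel will settle whether that's real.

Request:
{"name": "arm_command", "arguments": {
  "series": [0,-0.003,0,0,0,0,0,-0.003,0,0,0,0,0,0,0,0,0,0]
}}

```text
time_s: 4.8
eef_pos: [0.4882, -0.0888, 0.0537]
eef_rot: [[-0.711, 0.704, -0.0], [0.704, 0.711, -0.0], [0.0, -0.0, -1.0]]
force: [0.5, 0.2, 0.5]
finger_gap: 0.0002
gripper_force: 0.0
```

Request:
{"name": "arm_command", "arguments": {
  "series": [0,-0.003,0,0,0,0,0,-0.003,0,0,0,0,0,0,0,0,0,0]
}}

```text
time_s: 5.1
eef_pos: [0.4839, -0.0931, 0.0537]
eef_rot: [[-0.711, 0.704, -0.0], [0.704, 0.711, -0.0], [0.0, -0.0, -1.0]]
force: [-0.3, -0.8, 0.0]
finger_gap: -0.0003
gripper_force: 0.0
```

Request:
{"name": "arm_command", "arguments": {
  "series": [0,-0.003,0,0,0,0,0,-0.003,0,0,0,0,0,0,0,0,0,0]
}}

```text
time_s: 5.4
eef_pos: [0.4797, -0.0974, 0.0536]
eef_rot: [[-0.711, 0.704, -0.0], [0.704, 0.711, -0.0], [0.0, -0.0, -1.0]]
force: [-0.4, -0.2, -0.5]
finger_gap: -0.0
gripper_force: 0.0
```

Run:
```python
from h import *
import cv2
s=r.observe();p0=np.array(s["eef_pos"]);print(s["time_s"],p0,s["force"])
S=r.read_camera("side");cv2.imwrite("pics/s4.png",S["img"])
A=np.array(S["attitude"])
for dz in(0,.02):
    p=A.T@(p0+[0,0,dz]-S["eye"]);print(dz,S["fx"]*p[0]/p[2]+S["cx"],S["fy"]*p[1]/p[2]+S["cy"])
g=cv2.cvtColor(S["img"],6)
for y in range(202,218):print(y,' '.join(f"{v:3d}" for v in g[y,314:344]))
```

```text
5.4 [ 0.47974236 -0.09736774  0.05364962] [-0.39159035 -0.21125489 -0.47159713]
0 327.2383227544576 211.0149724281035
0.02 327.3314481917677 205.1808637033829
202  69  69  61  59  63  69  72  71  57  50  54  82  42  40  83 133  99  65 121  93 164 255 186 159 186 136 144 145 145 127
203  94 136 122  71  76  72  52  52  33  19  13  28  64  95 128 126 103  99 202 252 145 139  98 106 145 146 140 115 113  87
204  44  54  66  61  51  32  34  20  18  24  43  65  94  96 106 111 195 216 127 145 134 124 147 150 142 111  87  91  94  93
205  22  33  46  37  28  19  16  32  57  65  96  91  96 117 115 114 152 144 133 142 143 147 142 106  56  93  94  95  96  95
206  26  16  23  19  20  30  70  97  93  97 101 120 152 106 112 151 225 201 109 139 134 107  86  92  94  95  95  97  95  95
207  89  33  22  31  67  94  89  88  97 123 103 133 120 123 120 121 139 215 207 150  84  82  89  93  96  96  98  96  96  96
208  91  86  74  90  89  86  85 122 122  94  81  81 110 127 153 236 210 208 207 219 228 111  88  87  93  92  95  93  94  92
209 140  80  87 111 155 191 198 204 235 116  77  92 115 124 198 216 187 2
[... 342 characters left out ...]
 207 213 211 179 128 104 106 100  91 134 147 189 203 203 204 202 207 224 225 245
213 140 135  96  88 180 217 208 206 204 203 203 204 203 210 203 143 131 104 106 134 150 191 204 202 201 202 209 234 234 125
214 142 145 142 116  63 136 201 217 209 204 201 201 205 207 209 214 206 147  98 141 190 207 201 205 212 230 197 120 141 138
215 144 143 147 139  88  46  80 157 225 208 208 206 204 204 201 202 206 202 173 212 206 191 148 230 186 114 144 137 143 144
216 148 143 145 147 145 118  66  43  95 184 220 210 204 201 202 203 203 203 205 195 161 223 178 125 142 139 144 145 142 116
217 136 148 146 145 146 150 148 117  66  66 134 198 214 206 202 199 201 206 214 238 176 154 178 137 144 147 143 117 114  89
```

No contact with the nominal TCP inside the ridge, so the tips really are about 20 mm higher. I'll back off, descend in small steps watching the force, then feel again.

Request:
{"name": "arm_command", "arguments": {
  "series": [0,0.011,0,0,0,0,0,0.011,0,0,0,0,0,0,0.006,0,0,0,0,0,0.006,0,0,0,0,0,0,0,0,0]
}}

```text
time_s: 5.95
eef_pos: [0.4944, -0.081, 0.0404]
eef_rot: [[-0.711, 0.703, -0.003], [0.703, 0.711, 0.001], [0.002, -0.002, -1.0]]
force: [-0.4, -0.7, -0.7]
finger_gap: 0.0002
gripper_force: 0.0
```

Request:
{"name": "arm_command", "arguments": {
  "series": [0,0,0.003,0,0,0,0,0,0.003,0,0,0,0,0,0,0,0,0]
}}

```text
time_s: 6.25
eef_pos: [0.4951, -0.0816, 0.0353]
eef_rot: [[-0.711, 0.704, -0.001], [0.704, 0.711, 0.0], [0.001, -0.0, -1.0]]
force: [-0.1, -0.1, 0.3]
finger_gap: -0.0003
gripper_force: 0.0
```

Run:
```python
from h import *
import cv2
s=r.observe();p0=np.array(s["eef_pos"]);print(s["time_s"],p0,s["force"])
S=r.read_camera("side");cv2.imwrite("pics/s5.png",S["img"])
A=np.array(S["attitude"])
for dz in(0,.02):
    p=A.T@(p0+[0,0,dz]-S["eye"]);print(dz,S["fx"]*p[0]/p[2]+S["cx"],S["fy"]*p[1]/p[2]+S["cy"])
g=cv2.cvtColor(S["img"],6)
for y in range(203,220):print(y,' '.join(f"{v:3d}" for v in g[y,314:336]))
```

```text
6.25 [ 0.49512498 -0.08157579  0.03526194] [-0.08777849 -0.08687447  0.25705299]
0 321.6805069123358 218.88330732947276
0.02 321.72703707541166 213.09898342055482
203  69  75  77  68  29  35  43  35  64 138 133  76 139  59  82  94  89 109 207 252 142 138
204  49  60  69  62  32  36  37  37  66 133 132  75 139  56  79  95 123 123 133 146 133 123
205  21  33  46  39  32  38  40  36  65 132 131  75 137  68 121 104 112 152 136 142 145 147
206  24  18  22  18  32  38  38  35  67 134 132  75 134  57 103 156 225 201 110 140 137 108
207  91  36  21  28  36  34  38  42  71 132 132  74 128 101 206 218 212 211 207 148  86  82
208  95  92  81  92  35  40  42  54  64 132 130  71 151 184 214 224 203 204 206 217 228 111
209  89  89  90  91  66  28  27  28  67 139 131  72 134 120 192 211 186 227 204 205 208 210
210  87  94 131 166 106  85  39  28  65 135 129  77 144 103 110 135 181 174 207 209 186 209
211 134 134  87 120 134 134 122  91 101 132 133  84  95 106 106 107 110 158 234 197 183 190
212  87  97 104 136 130 131 131 129 126 116  93 151 223 182 128 103 107 100  92 133 146 188
213  85  85  70  81 113 131 127 125 125 124 118 141 214 212 202 142 131 104 106 135 151 191
214 103 157 142  68  64  98 121 131 121 123 115 139 211 208 210 214 205 147  99 141 189 208
215 151 149 149 144  96  54  89 139 152 226 220 215 207 204 202 203 206 202 173 212 206 191
216 148 146 145 147 147 117  70  48 103 189 220 211 204 201 202 202 203 202 205 195 160 223
217 136 149 146 145 146 149 148 117  68  68 136 199 214 206 202 199 200 207 213 238 178 154
218  80 102 134 149 146 145 146 149 142  89  45  79 151 218 204 207 228 255 171 157 202 135
219  80  77  84 122 150 146 146 145 147 145 135 171 139 126 216 247 171 148 174 134 140 144
```

Still no contact. The finger's near corner at row 211 suggests the tips are about 30–35 mm above the nominal TCP. I'll continue slowly, watching the force.

Request:
{"name": "arm_command", "arguments": {
  "series": [0,0,0.003,0,0,0,0,0,0.003,0,0,0,0,0,0,0,0,0]
}}

```text
time_s: 6.6
eef_pos: [0.4952, -0.0815, 0.0293]
eef_rot: [[-0.711, 0.703, -0.001], [0.703, 0.711, 0.0], [0.001, -0.0, -1.0]]
force: [-0.1, 0.0, 0.8]
finger_gap: 0.0002
gripper_force: 0.0
```

Request:
{"name": "arm_command", "arguments": {
  "series": [0,0,0.003,0,0,0,0,0,0,0,0,0]
}}

```text
time_s: 6.8
eef_pos: [0.4953, -0.0815, 0.0264]
eef_rot: [[-0.711, 0.703, -0.001], [0.703, 0.711, 0.0], [0.0, -0.0, -1.0]]
force: [0.2, -0.5, -0.1]
finger_gap: -0.0
gripper_force: 0.0
```

Run:
```python
from h import *
import cv2
s=r.observe();p0=np.array(s["eef_pos"]);print(s["time_s"],p0,s["force"],s["joints"])
S=r.read_camera("side");cv2.imwrite("pics/s6.png",S["img"])
T=r.read_camera("top");cv2.imwrite("pics/t6.png",T["img"])
g=cv2.cvtColor(S["img"],6)
for y in range(205,220):print(y,' '.join(f"{v:3d}" for v in g[y,314:336]))
```

```text
6.8 [ 0.49533806 -0.0814648   0.02635769] [ 0.17219008 -0.45360046 -0.11849576] [-3.01635996e-01  3.36496556e-01  1.91422005e+00 -9.94759807e-05
  8.91438601e-01 -1.09213473e+00]
205  24  35  45  40  32  29  31  36  48 115 137  76 137  83 152 104  94  94 123 146 146 148
206  26  18  25  25  35  37  38  37  70 141 132  75 134  63 118 125 126 116 116 142 136 107
207  91  35  20  27  30  39  37  36  67 138 130  60 131  99 192 165 223 219 209 149  84  82
208  94  92  84  94  27  38  37  40  67 139 130  62 132 108 222 228 207 207 207 218 229 111
209  88  89  93  91  23  36  53  76  70 136 129  58 131  90 196 212 184 227 204 204 208 211
210  87  95 135 167  30  31  35  23  68 138 131  60 135  79 111 136 182 175 206 209 186 209
211 134 135  89 110  24  35  32  43  80 137 129  59 142 116 107 107 110 159 233 197 182 191
212  88  96 106 140 102  41  26  40  77 135 129  55 149 169 131 103 107  99  92 133 149 188
213  88  80  72  87 118 114  55  37  83 133 127  60 142 219 205 143 131 105 104 134 150 192
214  85  86  85  71  69 106 127 124 128 121  66 114 222 213 211 215 206 146  99 141 188 206
215 153 154 143  82  69  54  76 104 126 112 127 146 214 205 202 202 205 201 173 211 207 191
216 150 147 149 152 143  74  63  53  75 145 234 220 208 201 202 203 203 201 205 195 160 223
217 137 149 148 148 148 151 150 121  73  72 138 200 216 205 202 199 201 207 213 238 178 154
218  80 103 134 147 145 146 146 149 142  89  45  79 149 217 204 206 227 255 171 159 201 134
219  81  77  84 122 149 148 146 145 148 144 136 170 139 125 216 247 171 149 173 132 140 145
```

Request:
{"name": "arm_command", "arguments": {
  "series": [0,0,0.003,0,0,0,0,0,0.003,0,0,0,0,0,0,0,0,0]
}}

```text
time_s: 7.2
eef_pos: [0.4951, -0.0814, 0.0202]
eef_rot: [[-0.711, 0.703, -0.001], [0.703, 0.711, 0.0], [0.001, -0.001, -1.0]]
force: [-0.3, 1.0, 0.1]
finger_gap: -0.0004
gripper_force: 0.0
```

Request:
{"name": "arm_command", "arguments": {
  "series": [0,-0.004,0,0,0,0,0,-0.004,0,0,0,0,0,0,0,0,0,0]
}}

```text
time_s: 7.5
eef_pos: [0.4895, -0.0876, 0.0207]
eef_rot: [[-0.71, 0.704, -0.0], [0.704, 0.71, -0.0], [0.0, -0.0, -1.0]]
force: [-0.2, 0.1, -0.4]
finger_gap: 0.0002
gripper_force: 0.0
```

Request:
{"name": "arm_command", "arguments": {
  "series": [0,-0.003,0,0,0,0,0,-0.003,0,0,0,0,0,0,0,0,0,0]
}}

```text
time_s: 7.8
eef_pos: [0.4856, -0.0918, 0.0208]
eef_rot: [[-0.711, 0.704, 0.0], [0.704, 0.711, -0.0], [-0.0, -0.0, -1.0]]
force: [0.7, 0.0, 0.1]
finger_gap: -0.0
gripper_force: 0.0
```

Request:
{"name": "arm_command", "arguments": {
  "series": [0,-0.003,0,0,0,0,0,-0.003,0,0,0,0,0,0,0,0,0,0]
}}

```text
time_s: 8.1
eef_pos: [0.4813, -0.0961, 0.0207]
eef_rot: [[-0.711, 0.704, -0.0], [0.704, 0.711, -0.0], [-0.0, -0.0, -1.0]]
force: [0.5, 0.2, -0.5]
finger_gap: -0.0002
gripper_force: 0.1
```

Run:
```python
from h import *
import cv2
s=r.observe();p0=np.array(s["eef_pos"]);print(s["time_s"],p0,s["force"])
S=r.read_camera("side");cv2.imwrite("pics/s7.png",S["img"])
g=cv2.cvtColor(S["img"],6)
for y in range(203,220):print(y,' '.join(f"{v:3d}" for v in g[y,314:344]))
```

```text
8.1 [ 0.48128436 -0.09607699  0.02074231] [ 0.54735183  0.21700502 -0.52251604]
203  68  72  73  73  79  72  58  45  36  42  35  39  35  33  52  76  76 142  84 144  94  93  80  93 151 147 140 116 111  88
204  50  57  70  63  51  33  34  24  24  31  30  32  38  53 120 139  78 138  64 106  83  72 103 154 144 111  88  91  94  92
205  21  34  43  36  23  17  14  36  56  30  38  40  36  67 136 134  75 137  71 130 111 111 144  99  54  92  94  95  95  95
206  23  19  21  19  20  36  70 103  90  27  46  43  35  53 110 132  75 133  69 129 149 222 181  68  89  88  94  94  96  95
207  91  33  19  34  68  96  93  93  89  40  40  39  35  67 132 132  74 129 115 234 213 209 210 208 141  92  85  90  94  95
208  93  93  80  95  92  88  87 128 125  20  35  36  37  65 133 130  73 129 101 202 170 205 203 208 220 228 111  88  89  89
209  88  87  88 100 119 119 108 129 157  16  28  41  38  69 134 132  72 131  97 190 214 193 231 221 206 211 211 174 114  86
210  87  94 132 163 106 119 133 131 123  23  34  40  51  64 133 130  72 141 116 102 119 210 216 102 176 205 203 211 211 179
211 128 134  92  95  86  90 
[... 387 characters left out ...]
 122 191 150 189 143 221 215 210 205 207 210 210 208 209 215 231 197 118 140 137
215 144 144 145 143 116  95  90  59  60  58  55  87 168 235 216 211 204 203 202 201 202 192 150 231 188 113 143 138 143 145
216 147 144 143 146 146 130 106  92  57  59  60  52  50  98 167 228 205 202 200 195 160 222 177 124 142 138 142 146 140 117
217 135 148 145 146 144 147 148 130  77  57  58  56  53  54  64  97 182 213 213 238 177 152 178 137 145 146 142 117 113  90
218  79 102 136 148 145 144 146 149 146  96  54  79 135 163 146 112 193 255 170 158 200 134 141 145 141 112  87  88  92  93
219  80  76  83 120 149 145 145 144 147 144 139 180 182 186 218 252 177 150 173 131 142 144 141 111  90  91  93  96  97  97
```

The shutter is moving: the ridge has shifted right and the dark strip of open well is wider. Contact is good, so I'll keep pushing.

Request:
{"name": "arm_command", "arguments": {
  "series": [0,-0.005,0,0,0,0,0,-0.005,0,0,0,0,0,-0.005,0,0,0,0,0,-0.005,0,0,0,0,0,0,0,0,0,0]
}}

```text
time_s: 8.65
eef_pos: [0.4668, -0.1105, 0.0207]
eef_rot: [[-0.71, 0.704, -0.001], [0.704, 0.71, -0.0], [0.0, -0.001, -1.0]]
force: [-0.1, 0.2, 0.3]
finger_gap: 0.0001
gripper_force: 0.0
```

Request:
{"name": "arm_command", "arguments": {
  "series": [0,-0.005,0,0,0,0,0,-0.005,0,0,0,0,0,-0.005,0,0,0,0,0,-0.005,0,0,0,0,0,0,0,0,0,0]
}}

```text
time_s: 9.15
eef_pos: [0.4528, -0.1247, 0.0207]
eef_rot: [[-0.71, 0.704, -0.0], [0.704, 0.71, -0.0], [0.0, -0.001, -1.0]]
force: [-0.2, 0.1, -0.3]
finger_gap: 0.0003
gripper_force: 0.0
```

```bash
cat > st.py <<'E'
from h import *
import cv2,sys
def st(name=None,show=False):
    s=r.observe();p0=np.array(s["eef_pos"]);a=np.radians(-44.7)
    R=np.array([[np.cos(a),-np.sin(a)],[np.sin(a),np.cos(a)]])
    l=R.T@(p0[:2]-[.482,-.144]);f=R.T@np.array(s["force"])[:2];print(s["time_s"],"loc",np.round(l*1000,1),"z",round(p0[2]*1000,1),"f loc",np.round(f,2),round(s["force"][2],2))
    if name:
        S=r.read_camera("side");cv2.imwrite(f"pics/{name}.png",S["img"])
        return S["img"]
E
python3 - <<'E'
from st import *
st("s8")
E
```

```text
9.15 loc [-34.3  -6.8] z 20.7 f loc [-0.23 -0.11] -0.33
```

Request:
{"name": "arm_command", "arguments": {
  "series": [0,-0.003,0,0,0,0,0,-0.003,0,0,0,0,0,0,0,0,0,0]
}}

```text
time_s: 9.5
eef_pos: [0.4489, -0.1287, 0.0207]
eef_rot: [[-0.711, 0.703, -0.0], [0.703, 0.711, -0.0], [-0.0, -0.0, -1.0]]
force: [-0.1, -0.2, -0.6]
finger_gap: -0.0003
gripper_force: 0.0
```

Request:
{"name": "arm_command", "arguments": {
  "series": [0,-0.002,0,0,0,0,0,-0.002,0,0,0,0,0,0,0,0,0,0]
}}

```text
time_s: 9.8
eef_pos: [0.4474, -0.1308, 0.0208]
eef_rot: [[-0.71, 0.704, 0.002], [0.704, 0.71, 0.001], [-0.001, 0.002, -1.0]]
force: [3.7, 3.7, -0.6]
finger_gap: -0.0
gripper_force: 2.0
```

Request:
{"name": "arm_command", "arguments": {
  "series": [0,-0.001,0,0,0,0,0,0,0,0,0,0]
}}

```text
time_s: 10.0
eef_pos: [0.447, -0.1314, 0.0208]
eef_rot: [[-0.71, 0.704, 0.003], [0.704, 0.71, 0.001], [-0.001, 0.003, -1.0]]
force: [4.1, 4.4, -1.3]
finger_gap: -0.0002
gripper_force: 2.3
```

Run:
```python
from st import *
i=st("s9")
g=cv2.cvtColor(i,6)
for y in range(196,222):print(y,' '.join(f"{v:3d}" for v in g[y,322:362]))
```

```text
10.0 loc [-33.8 -15.7] z 20.8 f loc [-0.16  5.97] -1.32
196 238  79  65  65  52  28  43  75  97  84  38  33  40  45  45  42  39  36  45  51  44  59  57 152 217 207 203 199 195 189 185 187 192 199 187 107 114 115 111 116
197 253 164 143  89  67  70  54  38  66 100 100  84  49  40  42  41  38  35  35  55 130 182 108 228 215 206 200 198 194 187 184 182 187 191 195 199 201 187 108 111
198 246 148 141 116  66  71  74  74  60  30  68  98  94  46  34  34  31  39  72  70  91 104  61 131 188 209 204 197 193 189 185 186 188 188 188 188 190 195 185 107
199 173  97  56  64  70  75  66  59  48  19  21  53  92  39  27  36  34  53 118 133  78 136  55  80  73 124 193 199 193 191 192 193 194 192 190 190 192 195 196 197
200  98  57  68  73  65  54  29  35  21  18  28  66  90  39  34  39  38  60 115 129  74 136 102 149  93  91 136 156 189 204 205 202 201 197 198 202 202 201 199 195
201  64  68  59  53  35  32  16  12  32  61  80  96  87  38  39  39  37  56 113 132  75 129  54 134 229 230 136 132 134 160 197 208 205 206 208 197 137 212 207 203
202  56  52  33  22  14  24  43  70  95  92  92  97 116  56 
[... 2519 characters left out ...]
  68  21  32  65  93  29  56  85 104  93  51
218 145 142 110 117 223 254 255 244 166 208 186 119 145 138 145 146 141 117 113  89  93  93  94  94  96  96  96  98  90  33  73 123  68  95  72 105 103  96  51  51
219 143 144 143 162 241 253 170 192 177 115 147 140 144 145 141 115 112  88  93  95  95  96  96  96  96  94  94  98  91  28  35  84 101 102  95  60  45  49  45  30
220 145 143 141 133 130 185 179 146 144 140 143 144 140 115 113  90  94  95  97  97  95  96  97  95  96  95  96  95  94  59  63 101  90  36  42  47  47  47  42  40
221 135 147 144 140 132 152 142 139 143 146 141 116 113  89  93  95  95  98  96  72  58  81  98  95  97  96  94  96  97  92  68 100  90  45  40  50  54  47  37 110
```

At the stop: 6 N at loc y about -15, so the shutter is fully open. Next I check that the charger didn't slide, then back off towards the reset well.

Request:
{"name": "arm_command", "arguments": {
  "series": [0,0.003,0,0,0,0,0.001,0.009,0,0,0,0,0.001,0.012,0,0,0,0,0,0.012,0,0,0,0,0,0.012,0,0,0,0]
}}

```text
time_s: 10.55
eef_pos: [0.4788, -0.0956, 0.0207]
eef_rot: [[-0.711, 0.703, 0.0], [0.703, 0.711, -0.0], [-0.0, -0.0, -1.0]]
force: [-0.3, -0.3, -0.2]
finger_gap: -0.0003
gripper_force: 0.0
```

Request:
{"name": "arm_command", "arguments": {
  "series": [0,0,0,0,0,0,0,0,0,0,0,0]
}}

```text
time_s: 10.75
eef_pos: [0.4781, -0.096, 0.0206]
eef_rot: [[-0.712, 0.702, -0.0], [0.702, 0.712, -0.0], [0.0, -0.001, -1.0]]
force: [0.0, 1.0, -0.1]
finger_gap: -0.0
gripper_force: 0.0
```

Run:
```python
from st import *
i=st("s10")
T=r.read_camera("top")["img"];cv2.imwrite("pics/t10.png",T)
o=cv2.imread("pics/side0.png")
# charger shift: phase correlation on front-left vertical corner/vents patch
for x0,y0,w,h in((300,215,70,25),(290,210,40,28)):
    f=lambda m:cv2.cvtColor(m[y0:y0+h,x0:x0+w],6).astype(np.float32)
    print(cv2.phaseCorrelate(f(o),f(i),cv2.createHanningWindow((w,h),cv2.CV_32F)))
big=lambda m:cv2.resize(m[165:240,290:385],(760,600),interpolation=2)
cv2.imwrite("pics/d10.png",big(i))
```

```text
10.75 loc [-36.5  31.3] z 20.6 f loc [-0.65  0.72] -0.09
((0.26305977691842486, 0.3728399181699871), 0.9598940936724345)
((0.37059926509011376, -0.29119056566980106), 0.9873226384321848)
```

View pics/d10.png

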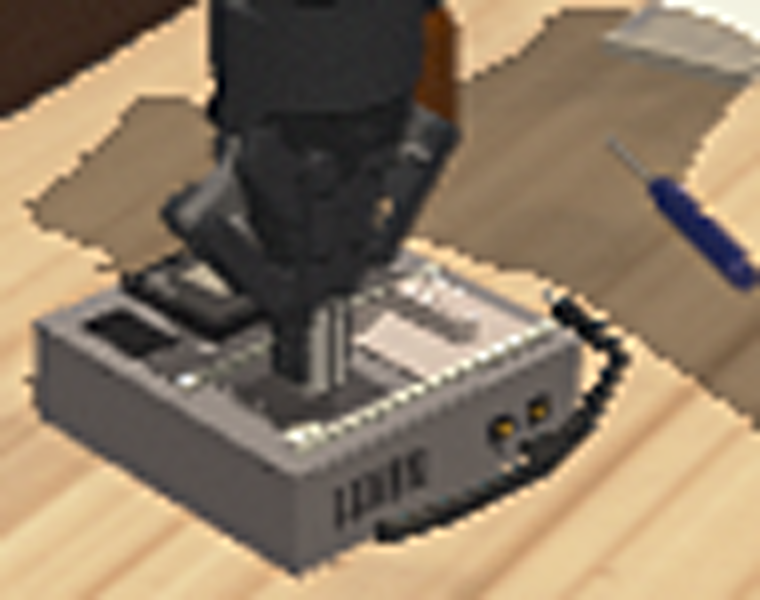

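The view shows the fingertips over the reset well at d10 (320,390), with the shutter over the start well and the ridge at about (425,305). The charger appears unmoved. I'll descend gently.

Request:
{"name": "arm_command", "arguments": {
  "series": [0,0,0.003,0,0,0,0,0,0.003,0,0,0,0,0,0.003,0,0,0,0,0,0.003,0,0,0,0,0,0,0,0,0]
}}

```text
time_s: 11.35
eef_pos: [0.4775, -0.0964, 0.0081]
eef_rot: [[-0.711, 0.704, -0.001], [0.704, 0.711, 0.0], [0.001, -0.001, -1.0]]
force: [0.7, -0.3, 0.5]
finger_gap: 0.0005
gripper_force: 0.0
```

Run:
```python
from st import *
i=st("s11");g=cv2.cvtColor(i,6)
for y in range(204,226):print(y,' '.join(f"{v:3d}" for v in g[y,314:346]))
```

```text
11.35 loc [-36.7  30.6] z 8.1 f loc [0.74 0.28] 0.5
204  33  47  65  71  40  28  30  43  43  42  42  42  41  38  40  43  42  37  37  32  61 119 133 126 121 114 110 108 107 107 108 137
205  13  28  41  39  39  23  26  35  42  39  46  54  42  39  42  50  44  38  36  53  99 134 124 119 149 222 215 175 106 106 107 106
206  36  21  20  17  19  33  63  73  43  40  40  46  43  39  34  32  52 110 142 106 111 128 117 145 218 209 205 210 208 178 128 105
207  92  73  33  32  70  98  95  96  94  74  39  39  35  39  34  58  82 116 109  78  98 130 121 143 209 202 200 204 207 210 211 173
208  90  94  96  95  92  90  98 136 145  96  42  27  33  34  41 102 137  88 111  79  67 111 198 219 208 204 204 203 203 202 203 206
209  88  88  89  88  97 127 120  88 102  89  39  32  38  34  52 114 133  87 109  91 131 138  81 128 195 215 206 204 202 201 201 200
210  88  83  86 123 110  87  96  91  91  86  39  31  39  37  58 115 133  85 110  87 127 151 147 134 112 154 191 214 205 202 200 201
211 116 121 107 102 104  90  87  91  92  83  41  45  40  37  54 110 132  86 113  89  89 130 145 147 144 130  86 144 213 205 
[... 1155 characters left out ...]
 113  90  92  93  97  97  99  96  97  96
221  84  85  82  82  81  78  79 101 134 147 146 140 133 155 144 139 143 145 142 116 113  90  92  95  98  97  97  73  59  80  98  96
222  84  84  83  83  82  83  81  77  83 122 150 147 144 139 145 145 142 116 113  89  91  96  97  97  93  60  74  42  63  83  99  96
223  84  83  83  84  82  84  84  84  76  58  88 136 149 147 142 117 114  90  92  93  96  98  96  78  70  34  76  43  64  84  97  96
224  84  83  83  84  84  84  83  84  83  82  79  80  97 112  88  89  92  94  96  97  94  74  55  64  75  37  82  58  49  84  99  96
225  84  85  85  84  81  83  84  85  83  83  84  80  81  91  95  94  95  97  99  90  46  77  56  51  76  34  80  56  50  83  99  95
```

Request:
{"name": "arm_command", "arguments": {
  "series": [0,0,0.002,0,0,0,0,0,0.002,0,0,0,0,0,0.002,0,0,0,0,0,0.002,0,0,0,0,0,0,0,0,0]
}}

```text
time_s: 11.9
eef_pos: [0.4777, -0.0964, 0.0004]
eef_rot: [[-0.711, 0.703, -0.001], [0.703, 0.711, 0.0], [0.001, -0.0, -1.0]]
force: [0.5, 0.1, 0.4]
finger_gap: -0.0002
gripper_force: 0.0
```

Request:
{"name": "arm_command", "arguments": {
  "series": [0,0,0.001,0,0,0,0,0,0.001,0,0,0,0,0,0.001,0,0,0,0,0,0,0,0,0]
}}

```text
time_s: 12.3
eef_pos: [0.4779, -0.0965, -0.0024]
eef_rot: [[-0.711, 0.703, -0.0], [0.703, 0.711, -0.0], [0.0, -0.0, -1.0]]
force: [-0.6, 0.0, 0.4]
finger_gap: 0.0001
gripper_force: 0.0
```

Request:
{"name": "arm_command", "arguments": {
  "series": [0,0,0.001,0,0,0,0,0,0.001,0,0,0,0,0,0.001,0,0,0,0,0,0,0,0,0]
}}

```text
time_s: 12.7
eef_pos: [0.478, -0.0965, -0.0053]
eef_rot: [[-0.711, 0.703, 0.0], [0.703, 0.711, -0.0], [-0.0, -0.0, -1.0]]
force: [0.5, 0.8, 1.1]
finger_gap: 0.0002
gripper_force: 0.8
```

Request:
{"name": "arm_command", "arguments": {
  "series": [0,0,0.001,0,0,0,0,0,0.001,0,0,0,0,0,0,0,0,0]
}}

```text
time_s: 13.0
eef_pos: [0.478, -0.0965, -0.0073]
eef_rot: [[-0.711, 0.703, 0.0], [0.703, 0.711, -0.0], [-0.0, -0.0, -1.0]]
force: [-1.3, 1.7, 1.8]
finger_gap: 0.0001
gripper_force: 1.3
```

Request:
{"name": "arm_command", "arguments": {
  "series": [0,0,0.001,0,0,0,0,0,0.001,0,0,0,0,0,0,0,0,0]
}}

```text
time_s: 13.3
eef_pos: [0.478, -0.0965, -0.0093]
eef_rot: [[-0.711, 0.703, 0.0], [0.703, 0.711, -0.0], [-0.0, -0.0, -1.0]]
force: [-0.3, -0.2, 3.5]
finger_gap: 0.0003
gripper_force: 1.9
```

Run:
```python
from st import *
i=st("s12");print(r.observe()["wrist_torque"])
```

```text
13.3 loc [-36.3  31. ] z -9.3 f loc [-0.08 -0.34] 3.45
[ 0.03103143  0.07558251 -0.02662679]
```

The spring is being felt (1.1, 1.8, then 3.5 N over 4 mm). I'll press on to the bottom.

Request:
{"name": "arm_command", "arguments": {
  "series": [0,0,0.001,0,0,0,0,0,0,0,0,0]
}}

```text
time_s: 13.55
eef_pos: [0.4781, -0.0965, -0.0097]
eef_rot: [[-0.711, 0.703, 0.0], [0.703, 0.711, -0.0], [-0.0, 0.0, -1.0]]
force: [-1.8, 0.4, 9.0]
finger_gap: -0.0002
gripper_force: 4.6
```

Request:
{"name": "arm_command", "arguments": {
  "series": [0,0,0.0005,0,0,0,0,0,0,0,0,0]
}}

```text
time_s: 13.75
eef_pos: [0.4781, -0.0965, -0.0097]
eef_rot: [[-0.711, 0.703, 0.0], [0.703, 0.711, -0.0], [-0.001, 0.0, -1.0]]
force: [-2.1, 0.6, 13.2]
finger_gap: -0.0002
gripper_force: 6.4
```

It has bottomed out. I'll ease off slightly and hold for two seconds.

Request:
{"name": "arm_command", "arguments": {
  "series": [0,0,-0.0005,0,0,0,0,0,0,0,0,0,0,0,0,0,0,0,0,0,0,0,0,0,0,0,0,0,0,0]
}}

```text
time_s: 14.25
eef_pos: [0.4781, -0.0965, -0.0097]
eef_rot: [[-0.711, 0.703, 0.0], [0.703, 0.711, -0.0], [-0.0, 0.0, -1.0]]
force: [-1.6, 1.1, 8.3]
finger_gap: -0.0003
gripper_force: 4.6
```

Request:
{"name": "arm_command", "arguments": {
  "series": [0,0,0,0,0,0,0,0,0,0,0,0,0,0,0,0,0,0,0,0,0,0,0,0,0,0,0,0,0,0]
}}

```text
time_s: 14.75
eef_pos: [0.4781, -0.0965, -0.0096]
eef_rot: [[-0.711, 0.703, 0.0], [0.703, 0.711, -0.0], [-0.0, 0.0, -1.0]]
force: [-2.4, 1.2, 9.1]
finger_gap: 0.0003
gripper_force: 4.6
```

Request:
{"name": "arm_command", "arguments": {
  "series": [0,0,0,0,0,0,0,0,0,0,0,0,0,0,0,0,0,0,0,0,0,0,0,0,0,0,0,0,0,0]
}}

```text
time_s: 15.25
eef_pos: [0.478, -0.0965, -0.0097]
eef_rot: [[-0.711, 0.703, 0.0], [0.703, 0.711, -0.0], [-0.0, 0.0, -1.0]]
force: [-2.4, 0.3, 9.9]
finger_gap: 0.0001
gripper_force: 4.6
```

Request:
{"name": "arm_command", "arguments": {
  "series": [0,0,0,0,0,0,0,0,0,0,0,0,0,0,0,0,0,0,0,0,0,0,0,0]
}}

```text
time_s: 15.65
eef_pos: [0.478, -0.0965, -0.0097]
eef_rot: [[-0.711, 0.703, 0.0], [0.703, 0.711, -0.0], [-0.0, 0.0, -1.0]]
force: [-1.0, 1.3, 10.1]
finger_gap: 0.0003
gripper_force: 4.6
```

Request:
{"name": "arm_command", "arguments": {
  "series": [0,0,-0.004,0,0,0,0,0,-0.01,0,0,0,0,0,-0.018,0,0,0,0,0,-0.018,0,0,0,0,0,-0.018,0,0,0]
}}

```text
time_s: 16.15
eef_pos: [0.4777, -0.0964, 0.0584]
eef_rot: [[-0.711, 0.703, -0.001], [0.703, 0.711, 0.0], [0.0, -0.0, -1.0]]
force: [1.2, -0.2, 0.3]
finger_gap: 0.0002
gripper_force: 0.0
```

Request:
{"name": "arm_command", "arguments": {
  "series": [0,-0.019,0,0,0,0,0,-0.019,0,0,0,0,0,-0.019,0,0,0,0,0,-0.019,0,0,0,0,0,-0.019,0,0,0,0]
}}

```text
time_s: 16.65
eef_pos: [0.4105, -0.1644, 0.0579]
eef_rot: [[-0.711, 0.703, -0.0], [0.703, 0.711, -0.0], [-0.0, -0.0, -1.0]]
force: [0.3, 0.4, 0.1]
finger_gap: 0.0002
gripper_force: 0.0
```

Request:
{"name": "arm_command", "arguments": {
  "series": [0,0,0,0,0,0,0,0,0,0,0,0]
}}

```text
time_s: 16.85
eef_pos: [0.4113, -0.1641, 0.0579]
eef_rot: [[-0.71, 0.704, 0.001], [0.704, 0.71, 0.0], [-0.0, 0.001, -1.0]]
force: [0.6, 0.4, 1.5]
finger_gap: -0.0001
gripper_force: 0.0
```

Run:
```python
from st import *
i=st("s13");g=cv2.cvtColor(i,6)
o=cv2.imread("pics/s10.png")
big=lambda m:cv2.resize(m[165:240,290:385],(760,600),interpolation=2)
cv2.imwrite("pics/d13.png",big(i))
```

```text
16.85 loc [-36.1 -64. ] z 57.9 f loc [0.14 0.71] 1.52
```

View pics/d13.png

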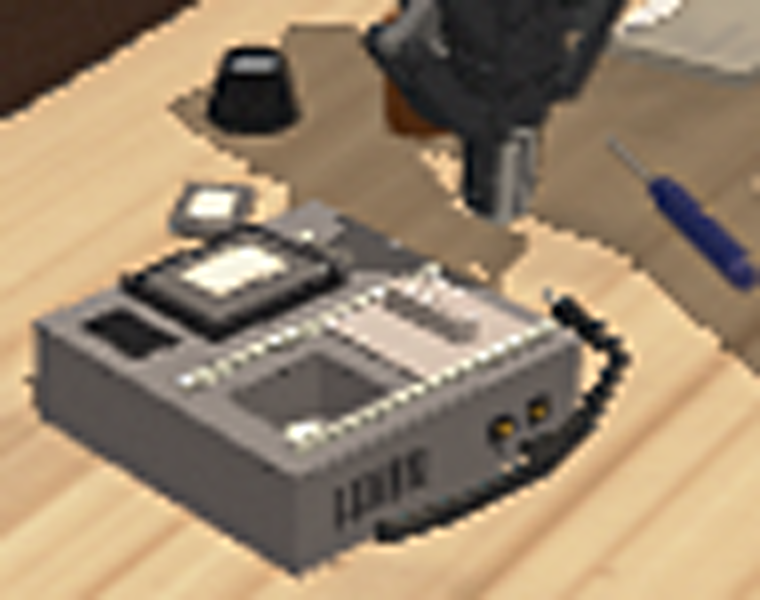

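The last view shows the reset well open at d13 (310,400) and the shutter fully right with its ridge at (430,305). The cell is in place and the fingers are at (500,215), to the right of the ridge. Descending, then pushing back left.

Request:
{"name": "arm_command", "arguments": {
  "series": [0,0,0.012,0,0,0,0,0,0.012,0,0,0,0,0,0.008,0,0,0,0,0,0.003,0,0,0,0,0,0,0,0,0]
}}

```text
time_s: 17.4
eef_pos: [0.4112, -0.1636, 0.0224]
eef_rot: [[-0.711, 0.703, -0.001], [0.703, 0.711, 0.0], [0.001, -0.0, -1.0]]
force: [-0.9, 0.0, 0.3]
finger_gap: 0.0001
gripper_force: 0.0
```

Request:
{"name": "arm_command", "arguments": {
  "series": [0,0.004,0,0,0,0,0,0.004,0,0,0,0,0,0.004,0,0,0,0,0,0.004,0,0,0,0,0,0,0,0,0,0]
}}

```text
time_s: 17.9
eef_pos: [0.423, -0.1524, 0.0229]
eef_rot: [[-0.711, 0.703, 0.001], [0.703, 0.711, -0.0], [-0.001, 0.0, -1.0]]
force: [0.8, -1.1, 0.1]
finger_gap: -0.0002
gripper_force: 0.0
```

Request:
{"name": "arm_command", "arguments": {
  "series": [0,0.005,0,0,0,0,0,0.005,0,0,0,0,0,0.005,0,0,0,0,0,0.005,0,0,0,0,0,0,0,0,0,0]
}}

```text
time_s: 18.4
eef_pos: [0.437, -0.1379, 0.0227]
eef_rot: [[-0.711, 0.703, 0.0], [0.703, 0.711, 0.0], [-0.0, 0.0, -1.0]]
force: [-0.1, -0.3, 0.2]
finger_gap: -0.0001
gripper_force: 0.0
```

Request:
{"name": "arm_command", "arguments": {
  "series": [0,0.005,0,0,0,0,0,0.005,0,0,0,0,0,0.005,0,0,0,0,0,0.005,0,0,0,0,0,0,0,0,0,0]
}}

```text
time_s: 18.9
eef_pos: [0.4512, -0.1237, 0.0227]
eef_rot: [[-0.711, 0.703, 0.001], [0.703, 0.711, 0.0], [-0.0, 0.0, -1.0]]
force: [0.4, 0.1, 0.3]
finger_gap: -0.0
gripper_force: 0.0
```

Request:
{"name": "arm_command", "arguments": {
  "series": [0,0.004,0,0,0,0,0,0.004,0,0,0,0,0,0.003,0,0,0,0,0,0,0,0,0,0]
}}

```text
time_s: 19.3
eef_pos: [0.4587, -0.1161, 0.0227]
eef_rot: [[-0.711, 0.703, 0.0], [0.703, 0.711, 0.0], [-0.0, 0.0, -1.0]]
force: [-0.6, 1.5, 0.3]
finger_gap: 0.0
gripper_force: 0.0
```

Run:
```python
from st import *
i=st("s14");g=cv2.cvtColor(i,6)
for y in range(198,220):print(y,' '.join(f"{v:3d}" for v in g[y,314:354]))
```

```text
19.3 loc [-36.2   3.5] z 22.7 f loc [-1.53  0.62] 0.29
198 216 252 251 253 253 159 166 165 163 162 144 121  70  59  35  35  43  46  52  43  38  39  38  36  47  63  41  83  95 118 111 121 185 206 203 198 193 190 188 189
199 253 249 245 247 249 150 154 146 107 106  58  65  74  80  70  49  35  41  40  41  35  33  37  60 128 187  67 128 108  81  83  92 143 161 192 200 193 191 194 195
200 170 244 253 253 251 144  97  56  61  65  68  73  66  54  32  37  28  37  35  31  37  36 118 185  77 135  64 104 104  85 104 152 143 139 139 157 191 205 205 203
201 101 105 167 227 168  44  60  68  71  74  61  53  37  35  15  18  27  26  35  40  37  51 113 131  75 136  60  91  87 104 152 147 145 144 141 138 138 164 198 208
202 123 113 108 109 103  64  72  70  57  50  34  20  17  16  36  72  97  26  36  38  37  67 133 132  74 137  62  90  79  71  84  98 129 145 147 143 141 138 139 162
203  86  63  65  64  73  66  55  51  32  19  19  20  34  69  97  96  90  22  29  38  34  66 133 130  76 141  67  67  68  98  90  77  79  99 128 145 145 143 140 135
204  32  44  63  65  50  40  33  22  22  26  43  68  96  93  
[... 1862 characters left out ...]
 144 140 116 114  90  92  93  95  96  96  97
216 149 147 143 143 147 145 119  74  53  50  78 148 197 208 204 203 202 201 201 205 215 231 196 115 143 138 143 144 141 116 114  89  91  93  95  94  97 100  94  83
217 103 135 148 146 145 144 148 148 120  74  44  44  94 159 222 204 202 207 212 227 195 116 137 109 145 145 140 115 113  89  90  91  96  96  95  97  97  68  23  34
218  77  77 102 135 148 145 144 144 149 144  92  70 126 143 108 164 183 225 173 111 140 139 143 146 142 117 113  90  92  93  96  95  96  97  96  99  92  34  72 124
219  83  80  75  83 120 149 146 146 144 147 148 153 167 168 129 187 178 112 144 139 144 146 142 116 114  88  92  94  96  96  96  95  95  94  96  98  91  29  37  84
```

Request:
{"name": "arm_command", "arguments": {
  "series": [0,0.002,0,0,0,0,0,0.002,0,0,0,0,0,0,0,0,0,0]
}}

```text
time_s: 19.65
eef_pos: [0.4613, -0.1134, 0.0227]
eef_rot: [[-0.711, 0.703, 0.0], [0.703, 0.711, -0.0], [-0.0, 0.0, -1.0]]
force: [-0.3, -0.8, -0.3]
finger_gap: 0.0001
gripper_force: 0.2
```

Request:
{"name": "arm_command", "arguments": {
  "series": [0,0.002,0,0,0,0,0,0.001,0,0,0,0,0,0,0,0,0,0]
}}

```text
time_s: 19.95
eef_pos: [0.4634, -0.1113, 0.0227]
eef_rot: [[-0.711, 0.703, 0.0], [0.703, 0.711, -0.0], [-0.0, 0.0, -1.0]]
force: [0.3, -0.2, 0.4]
finger_gap: 0.0003
gripper_force: 0.3
```

Request:
{"name": "arm_command", "arguments": {
  "series": [0,0.002,0,0,0,0,0,0,0,0,0,0]
}}

```text
time_s: 20.15
eef_pos: [0.4648, -0.1098, 0.0227]
eef_rot: [[-0.711, 0.703, 0.0], [0.703, 0.711, 0.0], [-0.0, 0.0, -1.0]]
force: [-0.0, -0.8, 0.1]
finger_gap: -0.0002
gripper_force: 0.2
```

Request:
{"name": "arm_command", "arguments": {
  "series": [0,0.001,0,0,0,0,0,0,0,0,0,0]
}}

```text
time_s: 20.35
eef_pos: [0.4652, -0.1094, 0.0227]
eef_rot: [[-0.711, 0.703, -0.0], [0.703, 0.711, -0.0], [-0.0, -0.001, -1.0]]
force: [-1.1, -2.2, 0.0]
finger_gap: 0.0
gripper_force: 0.9
```

Request:
{"name": "arm_command", "arguments": {
  "series": [0,0.001,0,0,0,0,0,0,0,0,0,0]
}}

```text
time_s: 20.55
eef_pos: [0.4653, -0.1092, 0.0227]
eef_rot: [[-0.711, 0.703, -0.001], [0.703, 0.711, -0.001], [0.0, -0.002, -1.0]]
force: [-2.6, -4.5, 1.3]
finger_gap: 0.0
gripper_force: 2.5
```

Run:
```python
from st import *
i=st("s15")
```

```text
20.55 loc [-36.3  13. ] z 22.7 f loc [ 1.29 -5.02] 1.3
```

Closed stop reached (5 N, no more motion). Backing off, lifting clear, and checking numerically.

Request:
{"name": "arm_command", "arguments": {
  "series": [0,-0.004,0,0,0,0,0,-0.008,0,0,0,0,0,0,-0.02,0,0,0,0,0,-0.04,0,0,0,0,0,-0.04,0,0,0]
}}

```text
time_s: 21.1
eef_pos: [0.4567, -0.1168, 0.1233]
eef_rot: [[-0.71, 0.704, -0.001], [0.704, 0.71, 0.001], [0.002, -0.0, -1.0]]
force: [1.2, -0.7, -0.1]
finger_gap: -0.0001
gripper_force: 0.0
```

Request:
{"name": "arm_command", "arguments": {
  "series": [0,-0.03,-0.03,0,0,0,0,-0.04,-0.01,0,0,0,0,-0.04,0,0,0,0,0,-0.04,0,0,0,0,0,-0.04,0,0,0,0]
}}

```text
time_s: 21.6
eef_pos: [0.3228, -0.2529, 0.163]
eef_rot: [[-0.711, 0.703, 0.001], [0.703, 0.711, -0.001], [-0.001, 0.001, -1.0]]
force: [0.3, 0.3, -0.2]
finger_gap: 0.0001
gripper_force: 0.0
```

Request:
{"name": "arm_command", "arguments": {
  "series": [0,-0.04,0,0,0,0,0,-0.03,0,0,0,0,0,0,0,0,0,0,0,0,0,0,0,0]
}}

```text
time_s: 22.0
eef_pos: [0.2744, -0.3019, 0.1627]
eef_rot: [[-0.709, 0.705, 0.001], [0.705, 0.709, 0.001], [-0.0, 0.001, -1.0]]
force: [0.0, -0.6, -0.7]
finger_gap: 0.0001
gripper_force: 0.0
```

Run:
```python
from st import *
i=st("s16");o=cv2.imread("pics/side0.png")
g=cv2.cvtColor(i,6)
for y in range(204,220):print(y,' '.join(f"{v:3d}" for v in g[y,314:344]))
T=r.read_camera("top")["img"];cv2.imwrite("pics/t16.png",T);t0=cv2.imread("pics/top0.png")
def sh(a,b,x0,y0,w,h):
    f=lambda m:cv2.cvtColor(m[y0:y0+h,x0:x0+w],6).astype(np.float32);return np.round(cv2.phaseCorrelate(f(a),f(b),cv2.createHanningWindow((w,h),cv2.CV_32F)),2) if 0 else cv2.phaseCorrelate(f(a),f(b),cv2.createHanningWindow((w,h),cv2.CV_32F))
for n,b in(("charger",(295,155,92,95)),("cell",(328,168,45,42)),("spare",(392,174,22,20)),("bottle",(432,205,28,24)),("loupe",(430,172,30,28)),("jar",(168,160,34,34))):print("top",n,sh(t0,T,*b))
for n,b in(("charger",(290,185,100,55)),("cell",(300,188,40,28)),("bottle",(330,158,24,28)),("loupe",(308,165,28,22)),("jar",(276,280,32,36))):print("side",n,sh(o,i,*b))
```

```text
22.0 loc [ -36.6 -258.3] z 162.7 f loc [ 0.4  -0.39] -0.74
204  40  63 105 120  82  50  43  29  25  26  58 105 152 147 142 155 209 206 116 142 135 142 143 145 140 108  87  90  93  93
205  21  36  50  52  46  28  19  50  88 100 153 147 145 150 197 183 143 138 133 141 143 145 140 108  86  91  92  93  95  96
206  49  27  30  22  18  50 108 156 150 145 148 202 246 179 181 186 144 134 137 134 111 107  86  91  93  93  94  95  94  93
207 150 109  37  46 106 155 145 144 146 154 184 203 204 189 209 209 208 188 152 129  90  87  90  91  93  93  95  94  94  94
208 146 149 153 151 145 140 152 220 243 102 149 217 171 209 229 200 203 204 206 184 106 110  87  91  92  94  94  92  89  90
209 138 139 138 141 150 202 204 149 165 101 103 110 158 226 184 164 202 200 201 205 204 171 138 110  87  90  87  86  90  94
210 138 129 116 198 176 167 243 207 196 106 102 106  97  90 183 209 186 221 201 201 203 215 227 151 122  95  83 130 218 238
211 182 219 185 185 206 203 202 204 208 201 144 138 102 106 102 113 197 232 186 226 187 202 203 203 184 148 164 253 254 254
212 179 185 211 209 206 204 201 198 201 203 208 1
[... 1083 characters left out ...]
18647)
top spare ((-0.09724702018444731, -0.03656855330008746), 0.9633760293324788)
top bottle ((0.01357823073591824, 0.07756042128311158), 0.8206295662456089)
top loupe ((-0.11759183020356012, 0.22535766336941876), 0.9654650497436523)
top jar ((0.04230788662814078, 0.013875904156488872), 0.9224442979435862)
side charger ((0.059448962709510056, 0.21883093203874537), 1.0797210426330566)
side cell ((0.034602367605938156, 0.0656144616191181), 1.0409535896778106)
side bottle ((0.05675968828365008, -0.023569667172926856), 1.0026439696550369)
side loupe ((0.025274444010634056, -4.679190871215155e-05), 0.9989432024459044)
side jar ((-0.0036658081976987944, 0.042561126483658285), 1.0010758243087265)
```

Run:
```python
import cv2,numpy as np
f=lambda n:cv2.cvtColor(cv2.imread(f"pics/{n}.png"),6).astype(np.float32)
def al(a,b,x0,y0,w,h):
    W=np.eye(2,3,dtype=np.float32);c,W=cv2.findTransformECC(a[y0:y0+h,x0:x0+w],b[y0:y0+h,x0:x0+w],W,cv2.MOTION_TRANSLATION,(3,200,1e-6),None,3);return np.round(W[:,2],2),round(c,3)
for n,b in(("cell+cradle",(331,170,40,38)),("label",(339,178,22,22)),("dark sq",(324,164,20,22)),("right corner",(362,190,25,25)),("left corner",(290,193,18,20))):print("top",n,al(f("top0"),f("t16"),*b))
for n,b in(("cell",(303,190,34,18)),("dark sq",(297,200,20,14)),("vents",(322,218,40,22)),("left corner",(286,198,16,30))):print("side",n,al(f("side0"),f("s16"),*b))
```

```text
top cell+cradle (array([0.28, 0.27], dtype=float32), 0.976)
top label (array([0.34, 0.26], dtype=float32), 0.989)
top dark sq (array([0.1 , 0.47], dtype=float32), 0.949)
top right corner (array([0.32, 0.04], dtype=float32), 0.903)
top left corner (array([-0.24, -0.27], dtype=float32), 0.652)
side cell (array([ 0.13, -0.07], dtype=float32), 0.989)
side dark sq (array([ 0.39, -0.05], dtype=float32), 0.955)
side vents (array([ 0.34, -0.16], dtype=float32), 0.978)
side left corner (array([ 0.33, -0.06], dtype=float32), 0.995)
```

The charger has shifted by about 1 mm at most. The shutter is fully closed (the dark strip of well is gone), the cell is in place and the arm is clear. Handing in.

```bash
python3 -c "
from plant import r
print(r.hand_in())"
```

```text
the job is handed in; nothing more can be done
None
```

The job is handed in: I slid the shutter fully open, pressed the reset key to the bottom and held it about 2 s, then pushed the shutter back to its closed stop. The press peaked at 13 N and held at 8–10 N, the charger moved about 1 mm, and the cell and the things around it stayed put; the judge's result was not reported.

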